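Switch on the worktop shelf light behind its lip

ROBOT

A 6-joint arm with a two-finger parallel gripper is mounted at the origin on a cart in front of the work surface, level with it; the furniture and walls round the work are solid. World frame = base frame: x ahead of the robot, y to its left, z up, the work surface at z = 0. Lengths are in mm, angles in rad, forces in N, time in s.
With the tool pointing down it reaches from about 325 to 925 mm from the base axis. Payload 3.1 kg.
Tool frame: the origin (TCP) lies midway between the tips of the shut fingers; the grasp point (between the pads) lies 19 mm behind it; z points along the fingers, y is the line along which they close (so a half turn about z gives the same grasp; the last joint's range is limited). The gripper opens to 85 mm and grips with 20 to 120 N. Pads are 22 mm wide; open, the fingers measure 114 mm over their backs; the gripper's body (76 mm by 85 mm) begins 54 mm behind the grasp point. The pads swing forward as they close: fully open they stand 13 mm farther back than shut.
Start: joints at [-1.445, 0.217, 1.613, -0, 1.311, -0.112], TCP at [147.249, -607.418, 231.3] pointing down, gripper open.
Joint ranges: [-2.75, 2.75], [-0.78, 2.1], [0.31, 2.55], [-1.13, 4.27], [0.13, 2.63], [-2.58, 2.58]. Speed limits (rad/s): [2.79, 2.79, 3.14, 3.14, 3.14, 3.14].

INTERFACE

Orientations are given as a unit quaternion [x, y, z, w].
In Python, from cell import r, effector, ik, sense, eyes, finish_job gives the robot as it stands. Calls block until the motion is done:
- r.goto(position, orientation): joint-space move of the TCP to a pose.
- r.move_l(position, rotation=None, speed=150): straight line of the TCP; rotation=None keeps the orientation; speed is the mean speed in mm/s.
- r.movej(angles): joint-space move.
- effector.move_gripper(opening): opening from 0.0 (shut) to 1.0 (fully open); the grip force is fixed at half the most; returns when the fingers have stopped.
- r.wait(seconds).
- ik(position, orientation): joint angles nearest the present ones, or None.
- sense(): the state.
- eyes.grab_frame(name): name is "scene" or "top" or "wrist"; returns (picture, depth): 420x560x3 uint8, red, green, blue; 420x560 float32, mm along the optical axis (not along the pixel's ray), 0 where there is no reading.
- eyes.calibration(name): a dict with "fx", "fy", "cx", "cy" (pixels), "R" (3x3) and "t" (3): a world point X has camera coordinates R X + t; the wrist camera has in their place "T_tool_cam" (4x4, takes a point from camera to tool coordinates, whose origin is the TCP and whose axes are the flange's). Camera axes: x right, y down, z forward; pixel columns grow to the right and rows downward; lengths in mm; the calibration is good to about 2 mm. A picture is of the moment at which its call begins: read the wrist's pose just before it. calibration takes no time and is no camera call.
A pose or a line that the arm cannot do raises r.Unreachable and nothing moves.
- finish_job(): hands the job in; it is judged then, once.
The state is a dict: "t": time; "joint_positions": joint angles; "dq": joint speeds; "joint_efforts": joint torques, N m; "eef_pos": TCP position; "ee_rot": TCP orientation; "ft_force": force on the tool from outside, world axes, zero at the start; "moment": the same for the moment, N m; "finger_gap": opening from 0.0 (shut) to 1.0 (fully open); "gripper_force": force on a finger pad.
Only numpy, scipy, OpenCV 4.12 (cv2) and the standard library are available. Lean on these libraries where they do the work, as an engineer would, in place of code of your own. Each camera call takes 0.05 s, during which the arm holds its last target. There are 200 camera calls.

TASK

The light under the small worktop shelf must be switched on, and its switch sits hidden behind the front lip and is worked from below. First slide the cream candle along the worktop to the left, upright, until it stands wholly past the left end of the shelf; then pick up the hook-ended wooden stick, reach in under the lip and press the switch key fully up with the stick's upturned nose (not with the fingers), and at last lay the stick back flat on its cork mat and let go. Leave everything else where it is.

Things in the scene. Friction and masses are not known exactly. Their poses are not given: they have to be found in the camera images.
- shelf: Fixed wooden worktop shelf, 130 deep (x) x 240 long (y) x 150 high. Origin: on the worktop under its centre; x points to its back, away from the robot, y to its left end seen from the robot, z up. Board underside at 132; along the front a lip 12 thick, front face at x = -65, hangs down to 105 above the worktop. Open below the lip between two side panels. Things stand loose on top.
- switch_face (a point): Centre of the underside of the green key, 24 (x) x 32 (y), in a white housing under the board behind the lip; faces down. 35 behind the lip's front face (its near edge 11 behind the lip's back); when off about 112 above the worktop, 7 above the lip's lower edge. Its place along the shelf varies: a green clip plate 26 wide on the lip's front marks it. Axes as the shelf's.
- switch (a joint): Upward travel of the key in m: about 0 is off, 0.008 is fully pressed (on). It moves straight up against about 1.2 N of friction, has no spring and stays where it is left.
- candle_mid (a point): Centre (half-way up, 55 above its foot) of the loose round cream candle, diameter 71, 111 high, slanting top, 0.3 to 0.5 kg, on the worktop 90 to 105 in front of the lip, before the switch. Too wide to grasp; push it low down, well below half its height, or it tips.
- mat: Fixed flat cork mat, 210 (x) x 120 (y) x 4 thick, on the worktop; origin in the centre of its underside, x along its length, z up. A fixed wooden crate of gourds, taller than the stick, stands on the worktop behind it (nearest about x = 0.54 m): keep the hand clear of it, also while pushing the candle.
- stick_grip (a point): Centre of the dark handle of the loose stick (90 g), the place to grasp: 64 long (x) x 22 wide (y) x 28 high, this point 14 above the flat underside. x points along the stick to the nose, z up. A shaft 16 wide, 14 high, flush with the underside, leads to the upturned nose. It lies underside down on the mat, nose near the mat's +x end.
- stick_nose (a point): Top of the stick's upturned nose: 120 in front of stick_grip along the stick's x and 35 higher (49 above the underside, 35 above the shaft's top). The nose is 12 thick (stick x) and 30 wide (stick y), dark rubber on top. Same axes as stick_grip.
- ramekin: Small white ramekin standing on the shelf, 69 across, 42 high; origin in the centre of its underside. Leave alone.
- timer: White and grey kitchen timer standing on the shelf, 66 across, 49 high; origin in the centre of its underside. Leave alone.
- mug: White mug, 87 across, 96 high, on the worktop at the left; origin in the centre of its underside. Leave alone.
- lemon: Lemon on the worktop at the left, about 71 x 53 x 51. Leave alone.
Not all that is in view belongs to the job. What is shaped like the part that bears candle_mid but pink is not meant.

How it is judged:
By the outcome, as a careful person would: the job done as asked, in the order asked, and still so for the second after the job is handed in, with the robot touching nothing.
It also fails if it takes over 69 s, if anything falls off the work surface, if the arm or the gripper's body presses on something with over 40 N, if the wrist force passes 120 N, or if a joint passes its speed limit or range.

## Working session

There is one attempt and no reset: what is moved stays moved. The work goes in short steps, each a Python script; the robot and the scene stay as the last script left them, time stands still between calls to the robot, and variables do not carry over. Pictures are saved under pics/ and viewed, at most 10 in all, crops included, and the job is handed in when it is done.

```bash
mkdir -p pics; ls; python3 - <<'E'
from cell import *
import cv2,numpy as np
for n in("scene","top"):
    p,d=eyes.grab_frame(n); cv2.imwrite(f"pics/{n}0.png",p[...,::-1]); np.savez(f"/tmp/{n}0.npz",p=p,d=d); print(n,eyes.calibration(n))
print(eyes.calibration("wrist")); print(sense())
E
```

```text
pics
scene {'fx': 418.0839043556396, 'fy': 418.0839043556396, 'cx': 275.6561979424709, 'cy': 213.62620930737967, 'R': array([[-0.91308716, -0.40704287, -0.02424753],
       [-0.1933604 ,  0.48457009, -0.85311405],
       [ 0.35900362, -0.77427897, -0.5211607 ]]), 't': array([ 507.37948183,  121.27224901, 1314.16257484])}
top {'fx': 417.84833222060496, 'fy': 417.84833222060496, 'cx': 285.6247622208705, 'cy': 211.00848750109964, 'R': array([[-0.16292152, -0.98659226,  0.00960685],
       [-0.93121567,  0.15054479, -0.33192415],
       [ 0.32602754, -0.06302364, -0.94325716]]), 't': array([ 222.03658054,  492.93942613, 1441.86464423])}
{'fx': 319.78226883670345, 'fy': 319.78226883670345, 'cx': 277.32857067047854, 'cy': 214.12993376241317, 'T_tool_cam': array([[ 6.52780969e-04, -9.50524318e-01, -3.10649472e-01,
         7.96299669e+01],
       [ 9.99999638e-01,  4.51055998e-04,  7.21202056e-04,
        -9.69013310e-01],
       [-5.45399784e-04, -3.10649831e-01,  9.50524269e-01,
        -1.43560981e+02],
       [ 0.00000000e+00,  0.00000000e+00,  0.00000000e+00,
         1.00000000e+00]])}
{'t': 0.1, 'joint_positions': array([-1.44522033e+00,  2.17687450e-01,  1.61477054e+00,  5.10155763e-06,
        1.31130571e+00, -1.12207912e-01]), 'dq': array([ 0.00181173, -0.00032773, -0.00251207,  0.00023725, -0.00065346,
       -0.00170898]), 'joint_efforts': array([-7.72108669e-04, -3.98073041e+01, -3.04969847e+01, -1.51493091e-04,
        4.20747223e-03, -1.81470728e-05]), 'eef_pos': array([ 147.14448077, -606.67957646,  230.09507308]), 'ee_rot': array([ 9.92940166e-01,  1.18611332e-01, -4.79101212e-06, -1.08551529e-03]), 'ft_force': array([-0.31486458,  0.64792426,  0.37048779]), 'moment': array([ 0.0682957 , -0.03068422,  0.01746081]), 'gripper_force': 0.0, 'finger_gap': 0.9983439662661616}
```

View pics/scene0.png

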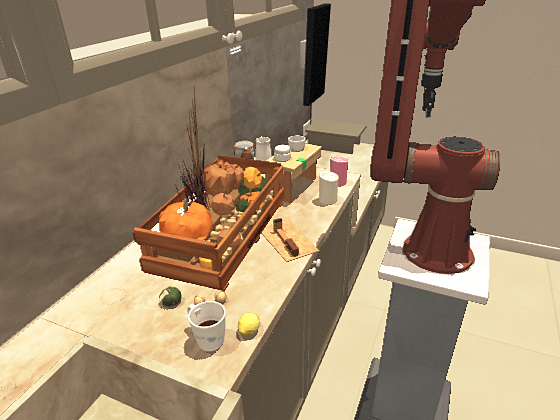

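View pics/top0.png

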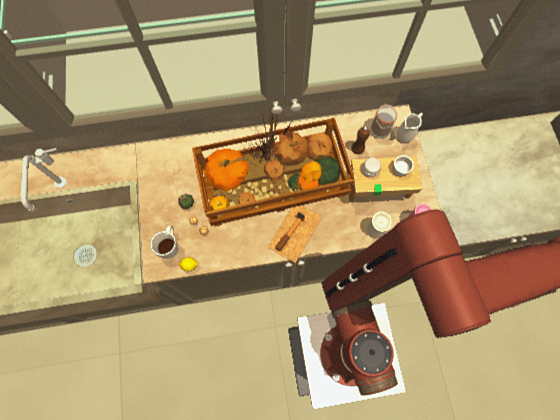

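The cream candle is at scene (328,188) / top (381,222) and the pink look-alike at scene (339,170) / top (423,212), partly under the arm. The green clip is at top (378,188). The stick is on the mat at top (297,233), with its dark handle at about (291,236) and its nose towards (303,214). The other thing that could be mistaken is the white ramekin or timer at (403,165)/(372,167). I choose the cream candle and measure next.

```bash
cat > h.py <<'E'
import numpy as np,cv2
from cell import *
from scipy.spatial.transform import Rotation as Ro
def cam(n,pose=None):
    c=eyes.calibration(n)
    if n!="wrist": R,t=c["R"],c["t"]; return c,R.T,-R.T@t
    T=c["T_tool_cam"]; p,q=pose; W=Ro.from_quat(q).as_matrix()
    return c,W@T[:3,:3],W@T[:3,3]+p
def ray(C,uv,z):
    c,A,o=C; uv=np.atleast_2d(uv).astype(float)
    d=np.c_[(uv[:,0]-c["cx"])/c["fx"],(uv[:,1]-c["cy"])/c["fy"],np.ones(len(uv))]@A.T
    return o+d*((z-o[2])/d[:,2])[:,None]
def cloud(C,d):
    c,A,o=C; v,u=np.indices(d.shape)
    P=np.stack([(u-c["cx"])/c["fx"]*d,(v-c["cy"])/c["fy"]*d,d],-1)@A.T+o
    P[d==0]=np.nan; return P
def shot(n,name):
    s=sense(); C=cam(n,(s["eef_pos"],s["ee_rot"])); p,d=eyes.grab_frame(n)
    if name: cv2.imwrite(f"pics/{name}.png",p[...,::-1])
    return p,d,C
def down(yaw):  # tool z down, tool y (closing) at world angle yaw+90deg
    return (Ro.from_euler('z',yaw)*Ro.from_quat([1,0,0,0])).as_quat()
E
python3 - <<'E'
from h import *
f=np.load("/tmp/top0.npz"); p,d=f["p"],f["d"]; C=cam("top"); P=cloud(C,d); hsv=cv2.cvtColor(p,cv2.COLOR_RGB2HSV)
def rep(n,uv):
    P_=P[uv[1],uv[0]]; print(n,uv,P_.round(0))
for n,uv in dict(candle=(381,222),clip=(378,188),ram=(403,165),timer=(372,167),matc=(310,225),handle=(291,236),nose=(303,214),shelf=(386,182),mug=(163,243),pink=(423,210),crate=(345,190)).items(): rep(n,uv)
# shelf top by height
Z=P[...,2]; 
m=((abs(Z-150)<8)&(P[...,1]<-150)&(P[...,0]>400)&(P[...,0]<850)).astype(np.uint8)
m=cv2.morphologyEx(m,cv2.MORPH_OPEN,np.ones((3,3)));
n,l,s,c=cv2.connectedComponentsWithStats(m); 
for i in range(1,n):
    if s[i,4]>100:
        q=P[l==i][:,:2].astype(np.float32); print("h150",s[i],cv2.minAreaRect(q),cv2.boxPoints(cv2.minAreaRect(q)).round(0).tolist())
g=(hsv[...,0]>45)&(hsv[...,0]<75)&(hsv[...,1]>180)&(hsv[...,2]>120)
v,u=np.nonzero(g); k=(u>350)&(u<420); print("green",u[k].min(),u[k].max(),v[k].min(),v[k].max(),P[v[k],u[k]].mean(0))
m=(abs(Z-105)<25)&(np.hypot(P[...,0]-P[222,381,0],P[...,1]-P[222,381,1])<60)
q=P[m][:,:2].astype(np.float32);print("candle",cv2.minEnclosingCircle(q),len(q),np.nanpercentile(P[m][:,2],[2,50,98]))
crop=cv2.resize(p[150:270,240:440,::-1],(800,480),interpolation=cv2.INTER_CUBIC); cv2.imwrite("pics/crop0.png",crop)
E
```

```text
candle (381, 222) [ 418. -187.  109.]
clip (378, 188) [ 532. -194.  151.]
ram (403, 165) [ 604. -303.  155.]
timer (372, 167) [ 596. -177.  197.]
matc (310, 225) [478.  52.   8.]
handle (291, 236) [446. 131.   9.]
nose (303, 214) [528.  70.   1.]
shelf (386, 182) [ 548. -226.  155.]
mug (163, 243) [487. 599.  38.]
pink (423, 210) [ 441. -351.   99.]
crate (345, 190) [576. -96.  65.]
h150 [ 364  157   58   36 1226] ((577.15625, -254.2529296875), (202.4429931640625, 134.5693359375), 84.5093994140625) [[500.0, -349.0], [634.0, -361.0], [654.0, -160.0], [520.0, -147.0]]
green 375 380 185 192 [ 531.43472246 -192.28876696  152.32333857]
candle ((419.68011474609375, -189.99649047851562), 37.2535514831543) 346 [ 85.68874885  98.39756489 111.81800225]
```

View pics/crop0.png

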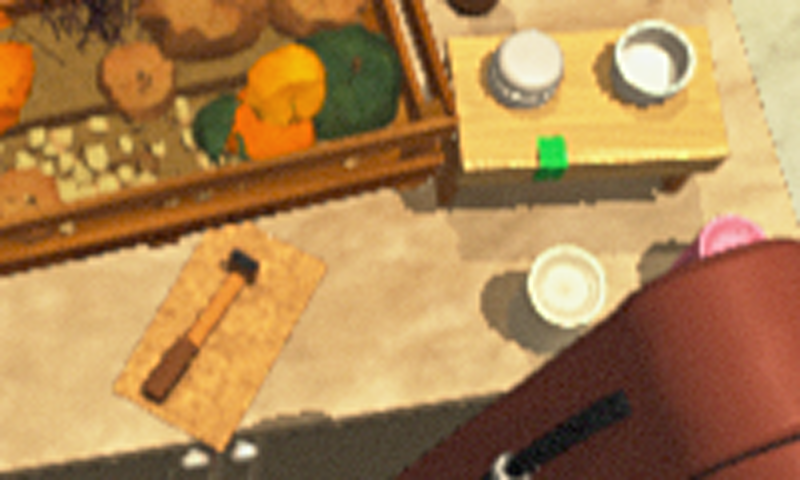

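```bash
python3 - <<'E'
from h import *
f=np.load("/tmp/top0.npz"); p,d=f["p"],f["d"]; C=cam("top"); P=cloud(C,d)
px=lambda *a:[(240+x/4-.5,150+y/4-.5) for x,y in a]
print("shelf corners",ray(C,px((462,168),(727,155),(448,40),(710,28)),150).round(0).tolist())
print("clip l/r front edge",ray(C,px((538,168),(565,165)),150).round(0).tolist())
print("mat",ray(C,px((237,222),(326,266),(224,450),(115,388)),4).round(0).tolist())
print("nose top",ray(C,px((242,260)),53).round(0).tolist(),"handle top",ray(C,px((171,368)),32).round(0).tolist())
print("crate front posts",ray(C,px((442,190),(0,270),(430,160)),0).round(0).tolist(), ray(C,px((455,130),(0,220)),75).round(0).tolist())
hsv=cv2.cvtColor(p,cv2.COLOR_RGB2HSV); 
f=np.load("/tmp/scene0.npz"); S=cloud(cam("scene"),f["d"]); print("scene candle",S[190,326],S[178,328])
w=S[...,0]; m=(abs(S[...,0]-419)<60)&(abs(S[...,1]+190)<60)&(S[...,2]>15)&(S[...,2]<85); q=S[m]; print("scene-visible candle side",len(q),q.min(0),q.max(0))
for q in ([400,-290,60],[420,-260,30],[420,-60,30],[560,0,420],[450,-190,250]): print(q, [None if (a:=ik(q,down(y))) is None else a.round(2).tolist() for y in (0,1.57,-1.57)])
E
```

```text
shelf corners [[532.0, -111.0, 150.0], [507.0, -347.0, 150.0], [657.0, -125.0, 150.0], [631.0, -365.0, 150.0]]
clip l/r front edge [[522.0, -177.0, 150.0], [520.0, -202.0, 150.0]]
mat [[566.0, 80.0, 4.0], [508.0, 4.0, 4.0], [347.0, 131.0, 4.0], [421.0, 221.0, 4.0]]
nose top [[511.0, 87.0, 53.0]] handle top [[424.0, 168.0, 32.0]]
crate front posts [[568.0, -124.0, 0.0], [555.0, 313.0, 0.0], [601.0, -119.0, 0.0]] [[599.0, -131.0, 75.0], [577.0, 303.0, 75.0]]
scene candle [ 418.15658757 -154.06089737   62.60451181] [ 422.57248304 -187.22143215   95.9364587 ]
scene-visible candle side 303 [ 385.76831511 -204.03493053   15.32982234] [ 452.17054527 -149.52613401   84.79200479]
[400, -290, 60] [[-0.77, 0.17, 2.04, -0.0, 0.94, 0.8], [-0.77, 0.17, 2.04, -0.0, 0.94, -0.77], [-0.77, 0.17, 2.04, -0.0, 0.94, 2.37]]
[420, -260, 30] [[-0.7, 0.22, 2.04, -0.0, 0.88, 0.87], [-0.7, 0.22, 2.04, -0.0, 0.88, -0.7], [-0.7, 0.22, 2.04, -0.0, 0.88, 2.44]]
[420, -60, 30] [[-0.31, 0.08, 2.2, -0.0, 0.85, 1.26], [-0.31, 0.08, 2.2, -0.0, 0.85, -0.31], None]
[560, 0, 420] [[-0.13, -0.01, 1.52, -0.0, 1.64, 1.45], [-0.13, -0.01, 1.52, -0.0, 1.64, -0.12], None]
[450, -190, 250] [[-0.54, -0.1, 1.91, -0.0, 1.33, 1.03], [-0.54, -0.1, 1.91, -0.0, 1.33, -0.54], None]
```

```bash
cat >> h.py <<'E'
def tilt(A,t):  # tool heading azimuth A, t from straight down, tool x (camera side) up
    z=np.array([np.sin(t)*np.cos(A),np.sin(t)*np.sin(A),-np.cos(t)]); x=np.array([np.cos(t)*np.cos(A),np.cos(t)*np.sin(A),np.sin(t)])
    return Ro.from_matrix(np.c_[x,np.cross(z,x),z]).as_quat(),z
E
python3 - <<'E'
from h import *
for A in (50,60,70):
  for t in (50,58):
    q,z=tilt(np.radians(A),np.radians(t)); h=np.array([z[0],z[1],0])/np.hypot(z[0],z[1])
    c0=np.array([419,-188,20.]); c1=c0+np.array([.105,.994,0])*160
    for n,p in dict(hi=c0-18*h-130*z+[0,0,130],pre=c0-18*h-130*z,a=c0-18*h,m=(c0+c1)/2-18*h,b=c1-18*h,r=c1-18*h-130*z).items():
        a=ik(p,q); print(A,t,n,p.round(0),None if a is None else a.round(2))
E
```

```text
50 50 hi [ 343. -278.  234.] [-1.31  0.06  2.    0.68  1.65 -0.76]
50 50 pre [ 343. -278.  104.] [-1.31  0.29  2.04  0.68  1.44 -0.93]
50 50 a [ 407. -202.   20.] [-1.13  0.42  2.11  0.84  1.22 -0.99]
50 50 m [ 416. -122.   20.] [-1.02  0.35  2.24  0.93  1.14 -0.99]
50 50 b [424. -43.  20.] [-0.88  0.28  2.35  1.05  1.06 -0.98]
50 50 r [ 360. -119.  104.] [-1.15  0.05  2.34  0.79  1.33 -0.88]
50 58 hi [ 337. -286.  219.] [-1.37  0.18  1.99  0.74  1.71 -0.85]
50 58 pre [ 337. -286.   89.] [-1.37  0.42  2.    0.73  1.52 -1.03]
50 58 a [ 407. -202.   20.] [-1.18  0.52  2.08  0.89  1.32 -1.07]
50 58 m [ 416. -122.   20.] [-1.08  0.45  2.21  0.98  1.24 -1.1 ]
50 58 b [424. -43.  20.] [-0.95  0.39  2.33  1.11  1.16 -1.12]
50 58 r [ 353. -127.   89.] [-1.24  0.21  2.31  0.83  1.39 -1.04]
60 50 hi [ 360. -290.  234.] [-1.24  0.17  1.88  0.62  1.72 -0.83]
60 50 pre [ 360. -290.  104.] [-1.24  0.38  1.92  0.62  1.52 -0.97]
60 50 a [ 410. -204.   20.] [-1.08  0.48  2.02  0.74  1.3  -1.01]
60 50 m [ 418. -124.   20.] [-0.98  0.4   2.15  0.82  1.22 -1.01]
60 50 b [427. -45.  20.] [-0.85  0.34  2.
[... 575 characters left out ...]
104.] [-1.16  0.46  1.8   0.55  1.59 -1.01]
70 50 a [ 413. -205.   20.] [-1.04  0.53  1.93  0.65  1.38 -1.05]
70 50 m [ 421. -125.   20.] [-0.93  0.46  2.05  0.72  1.3  -1.04]
70 50 b [430. -46.  20.] [-0.81  0.4   2.16  0.82  1.22 -1.01]
70 50 r [ 396. -139.  104.] [-1.    0.26  2.08  0.66  1.45 -0.96]
70 58 hi [ 375. -309.  219.] [-1.2   0.38  1.72  0.62  1.86 -0.94]
70 58 pre [ 375. -309.   89.] [-1.2   0.58  1.74  0.59  1.68 -1.06]
70 58 a [ 413. -205.   20.] [-1.07  0.62  1.88  0.69  1.48 -1.1 ]
70 58 m [ 421. -125.   20.] [-0.98  0.55  2.01  0.77  1.4  -1.1 ]
70 58 b [430. -46.  20.] [-0.86  0.49  2.12  0.87  1.32 -1.1 ]
70 58 r [ 392. -149.   89.] [-1.05  0.4   2.04  0.7   1.53 -1.05]
```

```bash
python3 - <<'E'
from h import *
q,z=tilt(np.radians(60),np.radians(58)); h=np.array([z[0],z[1],0])/np.hypot(z[0],z[1])
c0=np.array([419,-188,20.]); a=c0-18*h; pre=a-130*z
r.goto(pre+[0,0,130],q); r.move_l(pre,speed=150); effector.move_gripper(60/85)
s=sense(); p,d,C=shot("wrist","w1"); print(s["t"],s["eef_pos"],s["finger_gap"],s["ft_force"])
P=cloud(C,d); m=(abs(P[...,0]-419)<60)&(abs(P[...,1]+188)<60)&(P[...,2]>20)&(P[...,2]<80)
Q=P[m][:,:2]; A=np.c_[2*Q,np.ones(len(Q))]; x=np.linalg.lstsq(A,(Q**2).sum(1),rcond=None)[0]; print("candle fit",x[:2],np.sqrt(x[2]+x[0]**2+x[1]**2),len(Q))
E
```

```text
2.8333 [ 355.0115131  -299.37143855   89.30577185] 0.705395862746826 [ 0.65701833 -0.57772169 -0.5610723 ]
candle fit [ 420.75262017 -190.86543944] 35.382985906994115 4189
```

View pics/w1.png

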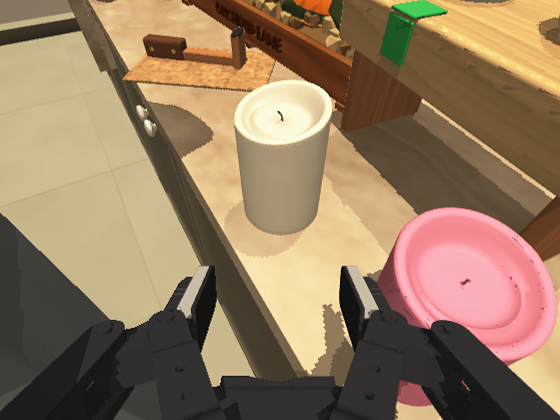

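The wrist view shows the cream candle dead ahead at (283,160) between the fingers. The pink one is at (470,290), clear of the right finger. The stick is on its mat at (200,55) and the green clip at (400,35). Next I push.

```bash
python3 - <<'E'
from h import *
q,z=tilt(np.radians(60),np.radians(58)); h=np.array([z[0],z[1],0])/np.hypot(z[0],z[1])
c0=np.array([420.5,-190,21.]); a=c0-26*h
r.move_l(a-10*z,speed=100); r.move_l(a,speed=40); print(sense()["t"],sense()["ft_force"])
b=a+np.array([.105,.994,0])*168
r.move_l(b,speed=45); s=sense(); print(s["t"],s["eef_pos"],s["ft_force"])
p,d,C=shot("wrist","w2"); p2,d2,C2=shot("scene","s2"); cv2.imwrite("pics/ws2.png",np.hstack([cv2.resize(p,(400,300)),cv2.resize(p2[100:300,200:400],(400,300))])[...,::-1])
P=cloud(C,d); m=(abs(P[...,0]-438)<60)&(abs(P[...,1]+26)<60)&(P[...,2]>30)&(P[...,2]<80)
Q=P[m][:,:2]; A=np.c_[2*Q,np.ones(len(Q))]; x=np.linalg.lstsq(A,(Q**2).sum(1),rcond=None)[0]; print("candle fit",x[:2],np.sqrt(x[2]+x[0]**2+x[1]**2),len(Q))
E
```

```text
4.55 [-0.93057435 -0.08654572  0.62992468]
8.4333 [425.17930371 -45.58827068  20.99405386] [ 0.2441039  -3.51917999  1.25510532]
candle fit [411.08901981 -66.11333906] 25.866942175610298 13121
```

View pics/ws2.png

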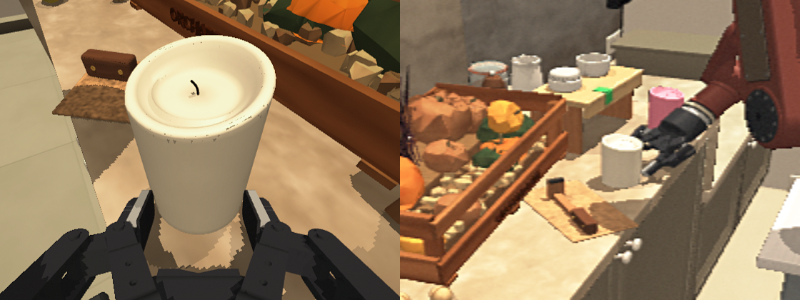

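The candle stands upright in the cradle at wrist crop (200,130), and the scene view shows it past the shelf's left end at (622,160). Now I back off and look at the stick from above.

```bash
python3 - <<'E'
from h import *
q,z=tilt(np.radians(60),np.radians(58)); s=sense(); p0=s["eef_pos"]
r.move_l(p0-20*z,speed=60); r.move_l(p0-130*z,speed=150); r.move_l(p0-130*z+[0,0,150],speed=200)
p,d,C=shot("wrist",None)
P=cloud(C,d); m=(abs(P[...,0]-437)<60)&(abs(P[...,1]+25)<60)&(P[...,2]>30)&(P[...,2]<90)
Q=P[m][:,:2]
if len(Q)>50:
    A=np.c_[2*Q,np.ones(len(Q))]; x=np.linalg.lstsq(A,(Q**2).sum(1),rcond=None)[0]; print("candle fit",x[:2],np.sqrt(x[2]+x[0]**2+x[1]**2),len(Q))
yaw=np.radians(137); tx=np.array([np.cos(yaw),np.sin(yaw),0])
r.goto(np.array([424,168,240])-20*tx,down(yaw)); effector.move_gripper(1.0); r.wait(.2)
print(sense()["t"],sense()["eef_pos"]); p,d,C=shot("wrist","w3"); np.savez("/tmp/w3.npz",p=p,d=d,A=C[1],o=C[2])
E
```

```text
candle fit [433.36471896 -29.91138652] 35.59670772510431 1446
12.775 [438.69813155 154.17977777 240.04384435]
```

View pics/w3.png

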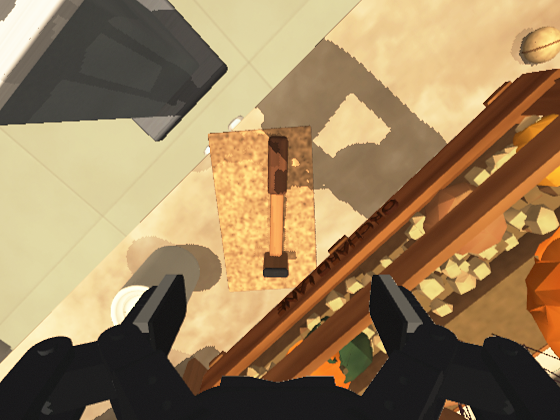

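The view shows the handle at (278,165), the shaft down to the nose at (276,268), the mat around it, and the crate close to the nose's right. I segment the stick by height above the mat.

```bash
python3 - <<'E'
from h import *
f=np.load("/tmp/w3.npz"); p,d=f["p"],f["d"]; C=(eyes.calibration("wrist"),f["A"],f["o"]); P=cloud(C,d); Z=P[...,2]
v,u=np.indices(d.shape)
print("mat z",np.nanmedian(Z[150:270,225:260]))
box=(u>250)&(u<305)&(v>125)&(v<285)
H=box&(Z>25)&(Z<40)&(v<200); N=box&(Z>47)&(v>240)
for n,m in(("handle top",H),("nose top",N)):
    q=P[m]; w=cv2.minAreaRect(q[:,:2].astype(np.float32)); print(n,len(q),np.median(q[:,2]),w, cv2.boxPoints(w).round(0).tolist())
S=box&(Z>12)&(Z<26)&(v>195)&(v<250); q=P[S][:,:2]; print("shaft",len(q),q.mean(0),np.median(P[S][:,2]));
h=np.array(cv2.minAreaRect(P[H][:,:2].astype(np.float32))[0]);n=np.array(cv2.minAreaRect(P[N][:,:2].astype(np.float32))[0]); e=n-h; print("yaw",np.degrees(np.arctan2(e[1],e[0])),np.hypot(*e))
print("mat corners",ray(C,[(209,134),(311,126),(317,288),(229,291)],4).round(0).tolist())
c=(Z>20)&(u>290)&(u<420)&(v>150)&(v<300); k=np.argmin(np.where(c,P[...,0],9e3)); print("crate nearest",P.reshape(-1,3)[k])
yaw=np.radians(137)
for z in (20,50,120): print(ik([h[0],h[1],z],down(yaw)))
E
```

```text
mat z 5.196335609560748
handle top 1119 32.75798947686161 ((424.0921630859375, 168.72010803222656), (21.706140518188477, 63.06342315673828), 45.97524642944336) [[394.0, 183.0], [439.0, 139.0], [454.0, 155.0], [409.0, 198.0]]
nose top 278 53.5258456451395 ((509.97576904296875, 85.34607696533203), (29.233232498168945, 11.527291297912598), 47.69948196411133) [[496.0, 78.0], [504.0, 71.0], [524.0, 92.0], [516.0, 100.0]]
shaft 717 [474.05253038 119.94234643] 18.999653936833965
yaw -44.15054046140783 119.69637767504123
mat corners [[346.0, 133.0, 4.0], [420.0, 225.0, 4.0], [584.0, 92.0, 4.0], [506.0, 2.0, 4.0]]
crate nearest [459.1605581  193.75849174 267.00495987]
[ 2.24666782e-01  1.69424200e-01  2.13197444e+00 -4.44089210e-16
  8.40194013e-01 -5.95637967e-01]
[ 2.24666782e-01  1.08745303e-01  2.12521895e+00 -4.44089210e-16
  9.07628400e-01 -5.95637967e-01]
[ 2.24666782e-01 -1.49526286e-02  2.09248236e+00 -4.44089210e-16
  1.06406292e+00 -5.95637967e-01]
```

```bash
python3 - <<'E'
from h import *
yaw=np.radians(135.85); q=down(yaw)
r.move_l([424,168.7,60],q,speed=200); r.move_l([424,168.7,5],speed=60)
effector.move_gripper(0.0); s=sense(); print(s["t"],s["eef_pos"],s["finger_gap"],s["gripper_force"],s["ft_force"])
r.move_l([424,168.7,60],speed=60); r.move_l([424,168.7,210],speed=180); s=sense(); print(s["finger_gap"],s["ft_force"])
r.goto([350,-130,210],down(np.pi-.105)); r.wait(.3)
s=sense(); print(s["t"],s["eef_pos"],s["joint_positions"].round(2)); p,d,C=shot("wrist","w4"); np.savez("/tmp/w4.npz",p=p,d=d,A=C[1],o=C[2])
E
```

```text
15.55 [424.48921503 168.81781164   5.33511353] 0.23956894128976242 59.47761118412018 [-0.46161282 -0.65285577  1.49712095]
0.2500836750413314 [ 0.04253579  0.72711237 -0.56251085]
19.1917 [ 350.23946008 -129.54579055  209.98451063] [-0.54 -0.35  2.19  0.    1.3  -2.01]
```

View pics/w4.png

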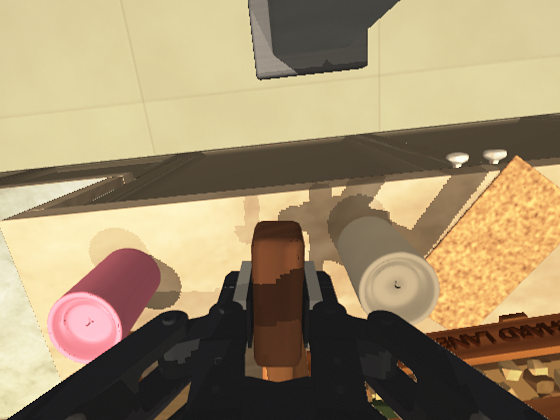

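The handle is gripped squarely at (278,290), and the candle has not moved at (398,290). The hand hides the shelf here, so I take the clip from the earlier w1 frame (pose known) and the top view.

```bash
python3 - <<'E'
from h import *
q,z=tilt(np.radians(60),np.radians(58))
p=cv2.imread("pics/w1.png")[...,::-1]; C=cam("wrist",(np.array([355.01,-299.37,89.31]),q))
hsv=cv2.cvtColor(np.ascontiguousarray(p),cv2.COLOR_RGB2HSV); g=((hsv[...,0]>45)&(hsv[...,0]<75)&(hsv[...,1]>150)&(hsv[...,2]>60)).astype(np.uint8); g[:, :370]=0; g[100:]=0
br=g*(hsv[...,2]>165).astype(np.uint8); dk=g*(hsv[...,2]<=165).astype(np.uint8)
for n,m in(("bright",br),("dark",dk)):
    c=max(cv2.findContours(m,0,2)[0],key=cv2.contourArea); a=cv2.approxPolyDP(c,3,True)[:,0]; print(n,a.tolist(),ray(C,a,150).round(0).tolist())
    if n=="dark": print("z105..",ray(C,a,105).round(0).tolist())
# Front face points: intersect with x-line; top view now
t,d,CT=shot("top","t4"); hs=cv2.cvtColor(t,cv2.COLOR_RGB2HSV)
f=np.load("/tmp/top0.npz"); h0=cv2.cvtColor(f["p"],cv2.COLOR_RGB2HSV)
m=((h0[...,0]>45)&(h0[...,0]<75)&(h0[...,1]>180)).astype(np.uint8); m[:150]=0;m[200:]=0;m[:,:365]=0;m[:,390:]=0; v,u=np.nonzero(m); print("top clip px",u.mean(),v.mean(),u.min(),u.max(),v.min(),v.max(), ray(CT,[(u.mean(),v.mean())],148))
s,ds,CS=shot("scene","s4")
cv2.imwrite("pics/c4.png",np.hstack([cv2.resize(t[140:260,330:450],(400,400)),cv2.resize(s[130:230,250:350],(400,400))])[...,::-1])
E
```

```text
bright [[446, 11], [424, 0], [393, 5], [413, 16]] [[553.0, -203.0, 150.0], [557.0, -178.0, 150.0], [528.0, -174.0, 150.0], [525.0, -198.0, 150.0]]
dark [[391, 12], [381, 52], [401, 65], [413, 24]] [[517.0, -185.0, 150.0], [466.0, -231.0, 150.0], [465.0, -249.0, 150.0], [514.0, -209.0, 150.0]]
z105.. [[625.0, -85.0, 105.0], [547.0, -156.0, 105.0], [545.0, -184.0, 105.0], [621.0, -123.0, 105.0]]
top clip px 377.54 188.8 374 380 185 193 [[ 530.33398585 -192.69577937  148.        ]]
```

View pics/c4.png

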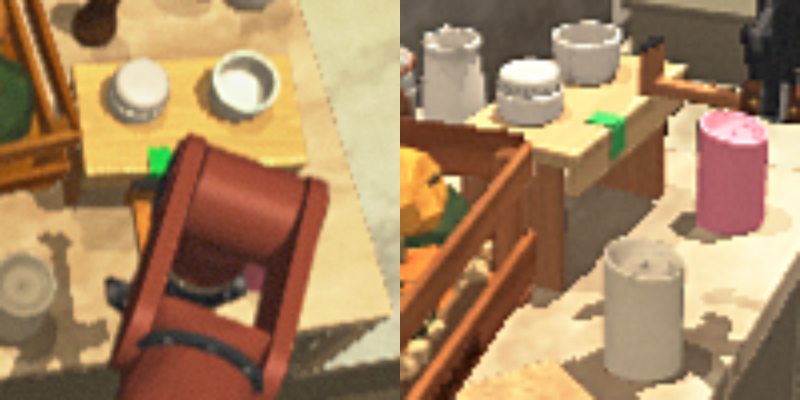

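The top crop shows the clip at (160,160). In the scene crop the nose is held upright at (652,60), level with the stick. The two clip estimates differ by about 4 mm, so I take one closer wrist look from above before going in.

```bash
python3 - <<'E'
from h import *
q=down(np.pi-.105); r.move_l([350,-130,325],speed=250); r.move_l([470,-105,325],speed=250); r.wait(.3)
p,d,C=shot("wrist","w5"); print(sense()["t"],sense()["eef_pos"])
hsv=cv2.cvtColor(p,cv2.COLOR_RGB2HSV); g=((hsv[...,0]>45)&(hsv[...,0]<75)&(hsv[...,1]>150)&(hsv[...,2]>60)).astype(np.uint8)
c=max(cv2.findContours(g,0,2)[0],key=cv2.contourArea); w=cv2.approxPolyDP(c,3,True)[:,0]; print("clip",w.tolist(),cv2.contourArea(c)); print(ray(C,w,151).round(1).tolist())
P=cloud(C,d); k=(g>0)&(abs(P[...,2]-150)<6); Q=P[k]; R_=cv2.minAreaRect(Q[:,:2].astype(np.float32)); print(len(Q),np.median(Q[:,2]),R_,cv2.boxPoints(R_).round(1).tolist())
m=(abs(P[...,2]-150)<5)&(P[...,0]<560)&(P[...,1]<-60)&(P[...,1]>-330); Q=P[m]; 
b=[]
for y in range(-320,-100,5):
    s=Q[abs(Q[:,1]-y)<2.5]
    if len(s)>5: b.append((y,s[:,0].min()))
b=np.array(b); print("front edge",b.round(0).tolist()); f=np.polyfit(b[:,0],b[:,1],1); print(f,"x at -190",np.polyval(f,-190)); print("ymax",Q[:,1].max())
E
```

```text
20.9417 [ 469.44513701 -105.29426979  325.37683401]
clip [[198, 234], [191, 245], [193, 268], [215, 267], [213, 246], [218, 234]] 718.5
[[506.4, -193.7, 151.0], [518.2, -203.5, 151.0], [545.7, -206.5, 151.0], [547.0, -182.1, 151.0], [521.9, -180.1, 151.0], [508.7, -172.4, 151.0]]
610 153.3982397751802 ((531.8922119140625, -192.06910705566406), (25.239002227783203, 28.95377540588379), 83.73572540283203) [[516.0999755859375, -203.0], [544.9000244140625, -206.1999969482422], [547.7000122070312, -181.10000610351562], [518.9000244140625, -177.89999389648438]]
front edge [[-320.0, 507.0], [-315.0, 507.0], [-310.0, 508.0], [-305.0, 508.0], [-300.0, 509.0], [-295.0, 509.0], [-290.0, 510.0], [-285.0, 511.0], [-280.0, 511.0], [-275.0, 512.0], [-270.0, 512.0], [-265.0, 512.0], [-260.0, 513.0], [-255.0, 514.0], [-250.0, 514.0], [-245.0, 514.0], [-240.0, 515.0], [-235.0, 516.0], [-230.0, 517.0], [-225.0, 517.0], [-220.0, 517.0], [-215.0, 518.0], [-210.0, 519.0], [-205.0, 517.0], [-200.0, 517.0], [-195.0, 517.0], [-190.0, 518.0], [-185.0, 518.0], [-180.0, 519.0], [-175.0, 522.0], [-170.0, 523.0], [-165.0, 523.0], [-160.0, 524.0], [-155.0, 524.0], [-150.0, 525.0], [-145.0, 525.0], [-140.0, 526.0]]
[1.00380876e-01 5.38915261e+02] x at -190 519.8428950745822
ymax -139.7122992880948
```

View pics/w5.png

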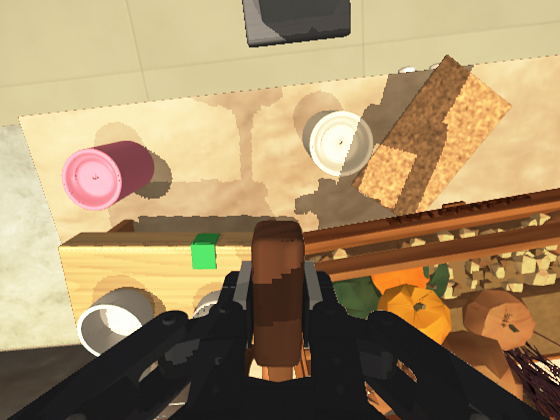

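The clip is clearly seen at (205,250), with its front-edge centre at about (522,−190), x from the bare lip edge. The key centre comes out at about (557,−194). Now I go under the lip and press up with a force watch.

```bash
cat > press.py <<'E'
from h import *
psi=-.107; ex=np.array([np.cos(psi),np.sin(psi),0]); q=down(np.pi+psi)
S=np.array([556.8,-193.8,0]); T=S-119.5*ex
T[2]=47
if __name__=="__main__":
    r.move_l(T-90*ex+[0,0,278],q,speed=250); r.move_l(T-90*ex,speed=200); r.wait(.2)
    f0=sense()["ft_force"]; r.move_l(T,speed=60); s=sense(); print("in",s["t"],s["eef_pos"],s["ft_force"]-f0)
    f0=s["ft_force"]; r.move_l(T+[0,0,15],speed=30)
    for dz in np.arange(15,30,.7):
        r.move_l(T+[0,0,dz],speed=15); s=sense(); F=s["ft_force"]-f0
        print(round(s["t"],2),"nose z",(s["eef_pos"][2]+47.7).round(1),F.round(1),s["moment"].round(2))
        if F[2]<-5: break
E
python3 press.py
```

```text
in 25.0333 [ 437.58408682 -180.93627584   46.90179077] [ 1.39697942 -0.04402083  0.08598818]
25.93 nose z 109.4 [-1.  -0.3  0.6] [ 0.01  0.07 -0.02]
26.18 nose z 110.4 [-0.8  0.3  0.1] [ 0.07  0.02 -0.02]
26.43 nose z 111.2 [-0.7 -1.2 -0.1] [-0.03  0.07  0.04]
26.68 nose z 111.9 [-0.7  0.3  0.3] [0.   0.07 0.  ]
26.93 nose z 112.4 [-0.3  0.1 -0.5] [-0.02  0.1  -0.01]
27.18 nose z 113.0 [-1.3 -0.2 -1.4] [0.03 0.18 0.01]
27.43 nose z 113.8 [-1.4 -0.2 -0.5] [ 0.04  0.23 -0.04]
27.68 nose z 114.6 [-1.5  0.1 -0.3] [ 0.06  0.2  -0.01]
27.93 nose z 115.3 [-1.2 -0.1 -1.2] [ 0.04  0.23 -0.02]
28.18 nose z 116.0 [-1.2 -0.6 -1. ] [0.08 0.23 0.06]
28.43 nose z 116.7 [-0.8 -0.3 -0.8] [ 0.04  0.22 -0.04]
28.68 nose z 117.5 [-1.6  0.3 -1.2] [ 0.03  0.28 -0.02]
28.93 nose z 118.2 [-1.9  0.5 -1.4] [ 0.05  0.19 -0.  ]
29.18 nose z 118.9 [-1.7 -0.2  0. ] [0.06 0.26 0.09]
29.43 nose z 119.6 [-1.  -0.2 -1.1] [0.07 0.19 0.03]
29.68 nose z 120.3 [-1.5 -1.7 -1.2] [0.05 0.2  0.02]
29.93 nose z 120.8 [-0.2 -1.1 -1.5] [ 0.05  0.23 -0.06]
30.18 nose z 121.3 [ 0.1 -0.9 -3.7] [-0.01  0.37 -0.05]
30.43 nose z 122.1 [ 0.6 -0.4 -2.9] [-0.02  0.51 -0.04]
30.68 nose z 122.8 [-0.3 -0.2 -3.7] [ 0.01  0.53 -0.08]
30.93 nose z 123.3 [-0.8 -1.4 -6.7] [-0.01  0.74 -0.16]
```

Contact came at 112.7, about 1.2 N of friction over 8 mm, then a hard stop: the switch is fully pressed. Next I withdraw and lay the stick back.

```bash
python3 - <<'E'
from h import *
from press import T,ex,q
r.move_l(T,speed=60); r.move_l(T-95*ex,speed=100); r.move_l(T-95*ex+[0,0,165],speed=200)
qm=down(np.radians(135.85)); r.goto([424.2,168.7,212],qm); r.move_l([424.2,168.7,40],qm,speed=180); r.wait(.2); f0=sense()["ft_force"]
r.move_l([424.2,168.7,10],speed=50)
for z in np.arange(9,4.5,-.7):
    r.move_l([424.2,168.7,z],speed=15); s=sense(); F=(s["ft_force"]-f0)[2]; print(z.round(1),s["eef_pos"][2].round(1),F.round(1))
    if F>4: break
effector.move_gripper(0.5); effector.move_gripper(1.0); r.move_l([424.2,168.7,60],speed=60); r.move_l(np.array([424.2,168.7,240])+14*np.array([.717,-.697,0]),speed=200); r.wait(.2)
print(sense()["t"],sense()["finger_gap"])
p,d,C=shot("wrist","w6"); p2,_,CS=shot("scene","s6")
P=cloud(C,d); Z=P[...,2]; v,u=np.indices(d.shape); box=(u>250)&(u<305)&(v>125)&(v<285)
for n,m in(("handle",box&(Z>25)&(Z<40)&(v<200)),("nose",box&(Z>47)&(v>240))):
    print(n,np.median(P[m][:,2]),cv2.minAreaRect(P[m][:,:2].astype(np.float32)))
cv2.imwrite("pics/c6.png",np.hstack([cv2.resize(p,(400,300)),cv2.resize(p2[120:300,200:440],(400,300))])[...,::-1])
E
```

```text
9.0 9.2 0.9
8.3 8.4 0.1
7.6 7.6 0.5
6.9 7.0 0.8
6.2 6.4 3.9
5.5 5.8 6.2
41.7167 1.001386920103924
handle 32.78633430789148 ((423.8573303222656, 170.02777099609375), (21.90302848815918, 61.023590087890625), 45.338714599609375)
nose 53.44441745526419 ((510.05120849609375, 86.15354919433594), (29.237226486206055, 11.115269660949707), 46.159278869628906)
```

View pics/c6.png

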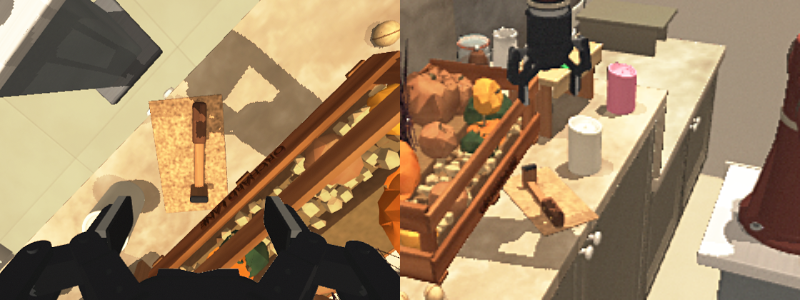

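The stick lies flat on the mat (handle at (200,120), nose at (200,195)), with the same heights as at the start. The cream candle stands upright at (585,145), past the shelf's end. The hand is clear.

```bash
python3 -c "
from cell import *
print(finish_job())"
```

```text
the job is handed in; nothing more can be done
None
```

I handed the job in at about 42 s: the cream candle stands upright past the shelf's left end, the switch key went up its full 8 mm to a hard stop under the stick's nose, and the stick lies flat on its mat, released; I did not see the light itself.

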